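# Unload the toggle-clamp stations into the pocket rack

### The job

Clear the four clamp stations on the bench: flip every toggle clamp up past centre so that its hold-down arm stays fully open, also where no bar is clamped. Lift out the freed aluminium bars and lay each flat in the pocket of the wooden rack that matches its length, strictly in order from the longest bar to the shortest; the pocket of a missing bar stays empty, and the rack stays flat on the bench.

Things in the scene. Friction and masses are not known exactly. Their poses are not given: they have to be found in the camera images.
- bar_a: the longest bar: slotted aluminium profile, 20 x 20 mm section, 120 mm long, about 240 g. Origin at its centre, y along its length; it may lie on any of its four like sides. When present it starts clamped in station_a. May be absent
- bar_b: the second longest bar: slotted aluminium profile, 20 x 20 mm section, 100 mm long, about 220 g. Origin at its centre, y along its length; it may lie on any of its four like sides. When present it starts clamped in station_b. May be absent
- bar_c: the third longest bar: slotted aluminium profile, 20 x 20 mm section, 80 mm long, about 200 g. Origin at its centre, y along its length; it may lie on any of its four like sides. When present it starts clamped in station_c. May be absent
- bar_d: the shortest bar: slotted aluminium profile, 20 x 20 mm section, 60 mm long, about 180 g. Origin at its centre, y along its length; it may lie on any of its four like sides. When present it starts clamped in station_d. May be absent
- station_a: fixed station of the 120 mm bar: dark steel plate 110 x 140 x 10 mm; origin on the bench, 3 mm to +x of the plate's centre. The bar lies on it along y, centre at (-38, 0, 20) mm, between end stops and corner stops 9 mm high, 2 mm play; no stops beside the bar for 52 mm either side of its middle. Clamp on the bar's +x side: cheeks x -1 to 33, y +-18, 44 mm high
- handle_a (a joint): clamp handle, rad: 0 locked, 1.4 thrown back. Pivot at station x 22, z 26 mm, axis y; black grip 20 mm thick, 42 to 98 mm from the pivot. Locked it leans 0.3 rad to the bar (tip 123 mm above the bench); it swings away from the bar, to station +x. The heavy handle falls shut below about 0.4 and, pushed past 0.7, falls back open and stays; 2 to 4 N at the grip moves it
- clamp_a (a joint): hold-down arm, rad: 0 down on the bar, about 2.2 fully open, leaning back (then its end is under 82 mm high). Linked to the handle, arm = 1.57 x handle. Pivot at station x 6, z 36 mm; 16 mm wide; when down it spans the bar's middle, 49 mm high at most
- station_b: fixed station of the 100 mm bar: dark steel plate 110 x 140 x 10 mm; origin on the bench, 3 mm to +x of the plate's centre. The bar lies on it along y, centre at (-38, 0, 20) mm, between end stops and corner stops 9 mm high, 2 mm play; no stops beside the bar for 42 mm either side of its middle. Clamp on the bar's +x side: cheeks x -1 to 33, y +-18, 44 mm high
- handle_b (a joint): clamp handle, rad: 0 locked, 1.4 thrown back. Pivot at station x 22, z 26 mm, axis y; black grip 20 mm thick, 42 to 98 mm from the pivot. Locked it leans 0.3 rad to the bar (tip 123 mm above the bench); it swings away from the bar, to station +x. The heavy handle falls shut below about 0.4 and, pushed past 0.7, falls back open and stays; 2 to 4 N at the grip moves it
- clamp_b (a joint): hold-down arm, rad: 0 down on the bar, about 2.2 fully open, leaning back (then its end is under 82 mm high). Linked to the handle, arm = 1.57 x handle. Pivot at station x 6, z 36 mm; 16 mm wide; when down it spans the bar's middle, 49 mm high at most
- station_c: fixed station of the 80 mm bar: dark steel plate 110 x 140 x 10 mm; origin on the bench, 3 mm to +x of the plate's centre. The bar lies on it along y, centre at (-38, 0, 20) mm, between end stops and corner stops 9 mm high, 2 mm play; no stops beside the bar for 32 mm either side of its middle. Clamp on the bar's +x side: cheeks x -1 to 33, y +-18, 44 mm high
- handle_c (a joint): clamp handle, rad: 0 locked, 1.4 thrown back. Pivot at station x 22, z 26 mm, axis y; black grip 20 mm thick, 42 to 98 mm from the pivot. Locked it leans 0.3 rad to the bar (tip 123 mm above the bench); it swings away from the bar, to station +x. The heavy handle falls shut below about 0.4 and, pushed past 0.7, falls back open and stays; 2 to 4 N at the grip moves it
- clamp_c (a joint): hold-down arm, rad: 0 down on the bar, about 2.2 fully open, leaning back (then its end is under 82 mm high). Linked to the handle, arm = 1.57 x handle. Pivot at station x 6, z 36 mm; 16 mm wide; when down it spans the bar's middle, 49 mm high at most
- station_d: fixed station of the 60 mm bar: dark steel plate 110 x 140 x 10 mm; origin on the bench, 3 mm to +x of the plate's centre. The bar lies on it along y, centre at (-38, 0, 20) mm, between end stops and corner stops 9 mm high, 2 mm play; no stops beside the bar for 22 mm either side of its middle. Clamp on the bar's +x side: cheeks x -1 to 33, y +-18, 44 mm high
- handle_d (a joint): clamp handle, rad: 0 locked, 1.4 thrown back. Pivot at station x 22, z 26 mm, axis y; black grip 20 mm thick, 42 to 98 mm from the pivot. Locked it leans 0.3 rad to the bar (tip 123 mm above the bench); it swings away from the bar, to station +x. The heavy handle falls shut below about 0.4 and, pushed past 0.7, falls back open and stays; 2 to 4 N at the grip moves it
- clamp_d (a joint): hold-down arm, rad: 0 down on the bar, about 2.2 fully open, leaning back (then its end is under 82 mm high). Linked to the handle, arm = 1.57 x handle. Pivot at station x 6, z 36 mm; 16 mm wide; when down it spans the bar's middle, 49 mm high at most
- rack: loose wooden rack, 150 (x) x 200 (y) x 14 mm, 1.2 kg; origin at the centre of its underside. Four pockets side by side, 48 mm apart, lengths along the rack's x, in order of length, the longest at +y; each is 8 mm deep, 26 mm wide and 6 mm longer than its bar, so a bar stands 12 mm out of it
- pocket_a (a point): centre of the floor of the 126 mm long pocket, for the 120 mm bar, at rack (0, 72, 6) mm; axes as the rack's. The seated bar's centre is 10 mm above it
- pocket_b (a point): centre of the floor of the 106 mm long pocket, for the 100 mm bar, at rack (0, 24, 6) mm; axes as the rack's. The seated bar's centre is 10 mm above it
- pocket_c (a point): centre of the floor of the 86 mm long pocket, for the 80 mm bar, at rack (0, -24, 6) mm; axes as the rack's. The seated bar's centre is 10 mm above it
- pocket_d (a point): centre of the floor of the 66 mm long pocket, for the 60 mm bar, at rack (0, -72, 6) mm; axes as the rack's. The seated bar's centre is 10 mm above it

How it is judged:
By the outcome, as a careful person would: the job done as asked, in the order asked, and still so for the second after the job is handed in, with the robot touching nothing.
Of bar_a, bar_b, bar_c, bar_d only 2 to 4 are there at a start; the rules pass over those that are not, and their reading is None.
At some moment in a run one of rack may be knocked a few centimetres aside while the robot is not near it.
Once in a run the grip may slacken for a moment while it holds something.
It also fails if it takes over 210 s, if anything falls off the work surface, if the arm or the gripper's body presses on something with over 40 N, if the wrist force passes 120 N, or if a joint passes its speed limit or range.

### The arm

A 6-joint arm with a two-finger parallel gripper is mounted at the origin on a cart in front of the work surface, level with it; the furniture and walls round the work are solid. World frame = base frame: x ahead of the robot, y to its left, z up, the work surface at z = 0. Lengths are in m, angles in rad, forces in N, time in s.
With the tool pointing down it reaches from about 0.325 to 0.85 m from the base axis. Payload 15.5 kg.
Tool frame: the origin (TCP) lies at the centre of the arm's flange, where the gripper is bolted on; the fingertips stand 191 mm ahead of it and the grasp point (between the pads) lies 172 mm ahead of it; z points along the fingers, x is the direction in which the jaws open and shut, and the axes are right-handed (so a half turn about z gives the same grasp; the last joint's range is limited). The gripper opens to 91 mm and grips with 3 to 60 N. Pads are 32 mm wide; open, the fingers measure 118 mm over their backs; the gripper's body (76 mm by 178 mm) begins 60 mm behind the grasp point.
Start: joints at [-1.431, 0.494, 1.345, -0, 1.302, -0.096], TCP at [0.146, -0.608, 0.405] pointing down, gripper open.
Joint ranges: [-2.91, 2.91], [-0.82, 2.16], [0.22, 2.67], [-1.22, 4.37], [0.12, 2.79], [-3.08, 3.08]. Speed limits (rad/s): [1.89, 1.89, 2.57, 3.01, 3.01, 3.01].

### API

Orientations are given as a unit quaternion [w, x, y, z].
In Python, from rig import get_state, read_camera, finish_job gives the robot as it stands.
- The arm moves only by the tool arm_command, never from a script. Its argument "rows" is a list of rows, each a list of 4 numbers: the shift along the tool's x, y, z in m, then the turn about the tool's z in degrees. A call has exactly 8 rows; each row is the pose to reach, as a shift and turn from the pose commanded when the call began, along the tool's axes at that moment; what a row does not reach only later rows make up. A row lasts 1/8 s, in which the tool goes at most 62.5 mm and 10.7 degrees, less where a joint would pass 70% of its speed; a pose out of reach is approached as far as the arm can. A call with a gripper value outside its range is refused whole. "fingers" is the opening, from 0 (shut) to 1 (fully open), set as the call begins (left out, the last holds). The fingers move at their own pace and stop on an object; "force" is the grip in N (left out, the last holds). Time passes only in rows, so rows that repeat a pose let the fingers close, or fill a call up. It gives the time, the measured TCP pose, the force and the opening at its end, in the units of the state.
- get_state(): the state, without advancing time (a new reading comes with each control period).
- read_camera(name): name is "side" or "top" or "wrist"; returns a dict with "img" (420x560x3 uint8, red, green, blue), "range_z" (420x560 float32, m along the optical axis (not along the pixel's ray), 0 where there is no reading), "K" (3x3 intrinsics, pixels), "dist" ([k1, k2, p1, p2, k3] as OpenCV has them; the pictures are not rectified), "world_from_camera" (4x4, takes a point from camera to world coordinates). Camera axes: x right, y down, z forward; pixel columns grow to the right and rows downward; lengths in m; the calibration is good to about 2 mm. A picture is of the moment at which its call begins.
- finish_job(): hands the job in, once; it reports no verdict.
The state is a dict: "t": time; "qpos": joint angles; "qvel": joint speeds; "effort": joint torques, N m; "tcp_pos": TCP position; "tcp_rot": TCP orientation; "force": force on the tool from outside, world axes, zero at the start; "torque": the same for the moment, N m; "grip_width": opening from 0.0 (shut) to 1.0 (fully open).
Only numpy, scipy, OpenCV 4.12 (cv2) and the standard library are available. Lean on these libraries where they do the work, as an engineer would, in place of code of your own. Each camera call takes 0.05 s, during which the arm holds its last target. There are 200 camera calls.

## Working session

There is one attempt and no reset: what is moved stays moved. The work goes in short steps, Python scripts to look and compute and a tool call to move; the robot and the scene stay as the last step left them, time stands still between calls to the robot, and variables do not carry over. Pictures are saved under pics/ and viewed, about 12 in all and at most 16, crops included, and the job is handed in when it is done.

Besides the shell and the picture viewer there is one more tool, called after "Call:" as name([rows], argument=value, ...), one row to a line, values as JSON. arm_command: Moves the arm, as the interface text tells. Its arguments: {"type":"object","properties":{"rows":{"type":"array"},"fingers":{"type":"number"},"force":{"type":"number"}},"required":["rows"]}

```bash
ls; mkdir -p pics
cat > h.py <<'E'
import numpy as np, cv2
from rig import get_state, read_camera
def save(name,fn):
    c=read_camera(name); cv2.imwrite('pics/'+fn,c['img'][:,:,::-1]); return c
def pts(c):
    h,w=c['range_z'].shape
    v,u=np.mgrid[0:h,0:w]
    p=cv2.undistortPoints(np.stack([u.ravel(),v.ravel()],1).astype(np.float64)[:,None],c['K'],np.array(c['dist']))[:,0]
    z=c['range_z'].ravel()
    P=np.c_[p*z[:,None],z]
    T=c['world_from_camera']; W=P@T[:3,:3].T+T[:3,3]
    W[z==0]=np.nan
    return W.reshape(h,w,3)
E
python3 - <<'E'
from h import *
s=get_state(); print({k:np.round(v,3) for k,v in s.items()})
c=save('top','top0.png'); d=save('side','side0.png')
np.savez('c0.npz',ti=c['img'],tp=pts(c),si=d['img'],sp=pts(d))
for x in(c,d): print(np.round(x['world_from_camera'],3).tolist(), x['K'][0,0])
E
```

```text
pics
{'t': np.float64(0.0), 'qpos': array([-1.43 ,  0.494,  1.346, -0.   ,  1.302, -0.096]), 'qvel': array([ 0.001,  0.001, -0.001, -0.001, -0.   ,  0.001]), 'effort': array([ 4.0000e-03, -8.7882e+01, -3.8185e+01,  7.1000e-02,  5.3000e-02,
       -0.0000e+00]), 'tcp_pos': array([ 0.146, -0.608,  0.404]), 'tcp_rot': array([-0.   ,  0.785, -0.619, -0.   ]), 'force': array([ 0.511, -0.411,  0.943]), 'torque': array([-0.014, -0.025,  0.05 ]), 'grip_width': np.float64(1.0)}
[[-0.004, -0.982, 0.19, 0.355], [-1.0, 0.006, 0.011, -0.013], [-0.012, -0.189, -0.982, 1.027], [0.0, 0.0, 0.0, 1.0]] 453.5889432241282
[[0.949, -0.199, 0.244, 0.297], [-0.314, -0.548, 0.775, -0.683], [-0.021, -0.812, -0.583, 0.568], [0.0, 0.0, 0.0, 1.0]] 379.6934760678981
```

View pics/top0.png

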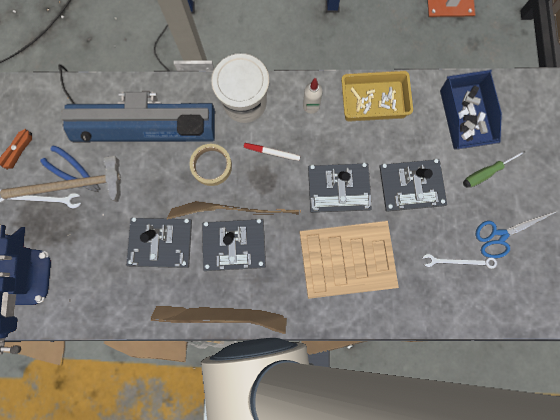

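View pics/side0.png

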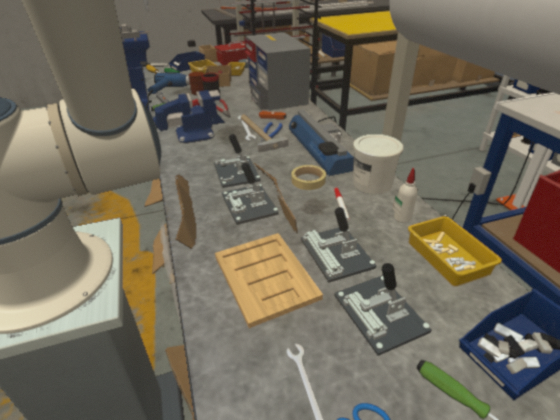

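Run:
```python
from h import *
d=np.load('c0.npz'); t=d['ti'][:,:,::-1]; P=d['tp']
a=cv2.resize(t[205:285,115:275],None,fx=5,fy=5,interpolation=cv2.INTER_CUBIC)[:300*2]
b=cv2.resize(t[150:225,295:455],None,fx=5,fy=5,interpolation=cv2.INTER_CUBIC)
m=np.vstack([a,b])
cv2.imwrite('pics/crop0.png',cv2.resize(m,None,fx=.77,fy=.77))
# plates: dark pixels, height 5-15mm
g=t.max(2); z=P[...,2]
m=((g<75)&(z>0.003)&(z<0.02)).astype(np.uint8)
m=cv2.morphologyEx(m,cv2.MORPH_CLOSE,np.ones((9,9)))
n,l,s,c=cv2.connectedComponentsWithStats(m)
for i in range(1,n):
    if s[i,4]>1000:
        q=P[l==i]; q=q[np.isfinite(q).all(1)]; r=cv2.minAreaRect(q[:,:2].astype(np.float32)); print('plate',s[i],np.round(r[0],4),np.round(r[1],4),round(r[2],1),np.round(np.median(q[:,2]),4))
hsv=cv2.cvtColor(t,cv2.COLOR_BGR2HSV)
m=((hsv[...,0]>8)&(hsv[...,0]<22)&(hsv[...,1]>60)&(hsv[...,2]>120)&(z<0.03)&(z>0.002)).astype(np.uint8)
n,l,s,c=cv2.connectedComponentsWithStats(m)
for i in range(1,n):
    if s[i,4]>1500:
        q=P[l==i];q=q[np.isfinite(q).all(1)];  r=cv2.minAreaRect(q[:,:2].astype(np.float32)); print('wood',s[i],np.round(r[0],4),np.round(r[1],4),round(r[2],1),np.percentile(q[:,2],[10,90]))
```

```text
wood [ 300  221   99   78 6015] [ 0.4333 -0.1563] [0.1501 0.2   ] 6.5 [0.00469   0.0153841]
```

View pics/crop0.png

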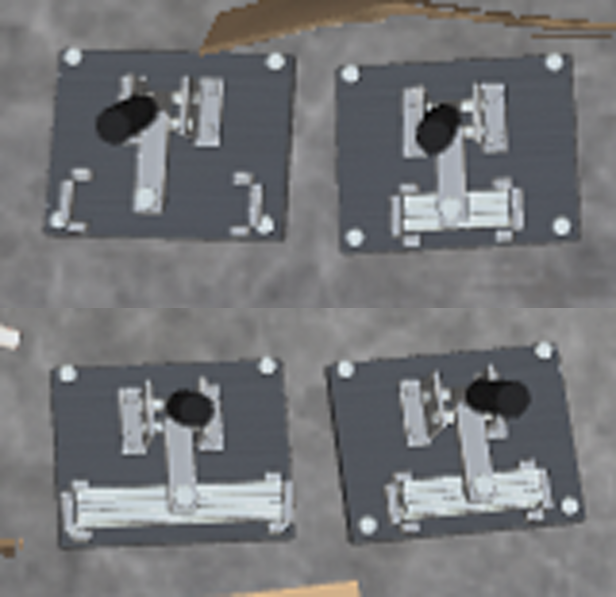

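```bash
cat >> h.py <<'E'
def comps(m,P,amin):
    n,l,s,c=cv2.connectedComponentsWithStats(m.astype(np.uint8)); o=[]
    for i in range(1,n):
        if s[i,4]>amin:
            q=P[l==i];q=q[np.isfinite(q).all(1)]
            o.append((s[i],q,cv2.minAreaRect((q[:,:2]*1000).astype(np.float32))))
    return o
def plates(t,P):
    h=cv2.cvtColor(t,cv2.COLOR_BGR2HSV); z=P[...,2]
    m=((z>0.004)&(z<0.03)&(h[...,2]<130)&(h[...,0]>90)&(h[...,0]<135)).astype(np.uint8)
    return comps(cv2.morphologyEx(m,cv2.MORPH_OPEN,np.ones((3,3))),P,900)
def move(x,y,z,az,s=None):
    """tool shift (mm) and turn (deg) to bring TCP to x,y,z with tool-x azimuth az (deg)"""
    from scipy.spatial.transform import Rotation as R
    s=s or get_state(); r=R.from_quat(np.roll(s['tcp_rot'],-1)).as_matrix()
    d=r.T@(np.array([x,y,z])-s['tcp_pos']); a=np.degrees(np.arctan2(r[1,0],r[0,0]))
    turn=-((az-a+180)%360-180)
    return np.round(d*1000,1).tolist(), round(turn,1)
E
python3 - <<'E'
from h import *
d=np.load('c0.npz'); t=d['ti'][:,:,::-1]; P=d['tp']
print(t[195:200,312],P[257,130],P[300,250])
for s,q,r in plates(t.copy(),P): print(s,np.round(r[0],1),np.round(r[1],1),round(r[2],1),np.median(q[:,2]))
cv2.imwrite('pics/rack0.png',cv2.resize(t[215:305,290:410],None,fx=5,fy=5))
E
```

```text
[[ 92  86  81]
 [ 88  83  80]
 [109 107 106]
 [182 175 170]
 [181 173 168]] [0.43973135 0.33275178 0.00711746] [ 0.3438007   0.06263226 -0.00398844]
[380 161  41  50 968] [ 601.3 -288.5] [109.6  95.6] 5.1 0.009754778836436606
[ 308  164   62   34 1351] [ 614.8 -141.1] [ 76.3 140.1] 2.2 0.009807905183104149
[ 127  218   64   49 2090] [473.7 269.6] [140.4 109.6] 89.3 0.009334455384399143
[ 202  220   63   51 1851] [467.2 101. ] [109.5 139.8] 3.6 0.009347308267806165
[ 15 249  35  56 974] [393.4 539.2] [ 61.3 125.1] 79.5 0.015557142365306031
```

View pics/rack0.png

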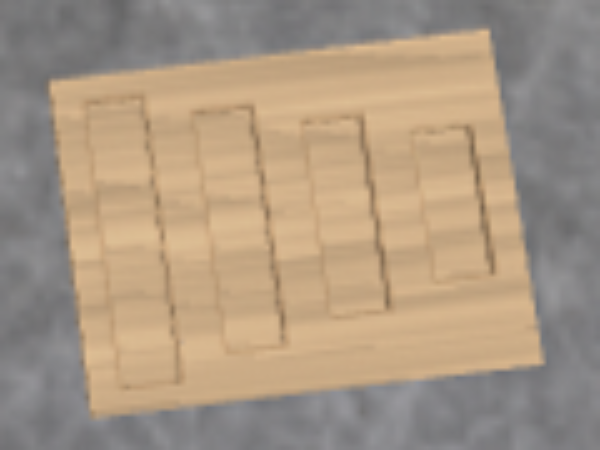

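Run:
```python
from h import *
d=np.load('c0.npz'); t=d['ti'][:,:,::-1].copy(); P=d['tp']; z=P[...,2]
m=(z>0.004)&(z<0.035)&(P[...,0]<.8)
m=cv2.morphologyEx(m.astype(np.uint8),cv2.MORPH_CLOSE,np.ones((5,5)));m=cv2.morphologyEx(m,cv2.MORPH_OPEN,np.ones((5,5)))
h=cv2.cvtColor(t,cv2.COLOR_BGR2HSV)
for n,c in dict(A=(339,187),C=(413,184),B=(159,242),D=(234,244)).items():
    k=np.zeros_like(m); k[c[1]-32:c[1]+33,c[0]-40:c[0]+40]=1
    mm=m*k
    o=max(comps(mm,np.where((z<.02)[...,None],P,np.nan),500),key=lambda o:o[0][4]); r=o[2]
    print(n,np.round(r[0],1),np.round(r[1],1),round(r[2],1))
    # bright bar pixels at z~30
    b=(k>0)&(z>.026)&(z<.034)&(h[...,2]>150)
    for o in comps(b,P,25): print('  bar',o[0],np.round(o[2][0],1),np.round(o[2][1],1),round(o[2][2],1))
```

```text
A [ 599.4 -143.1] [113.7 142.8] 1.8
  bar [342 195  27  10 167] [ 564.1 -173.6] [19.9 58.7] 3.3
  bar [315 196  26  10 163] [ 562.  -111.7] [19.8 56.5] 1.8
C [ 607.  -314.9] [118.  150.1] 5.7
  bar [422 192  14  10  91] [ 570.4 -337. ] [19.3 31. ] 8.4
  bar [400 194  17  10 109] [ 566.3 -290.8] [19.7 34.4] 6.1
B [482.9 263.8] [150.7 129.9] 88.3
D [474.8  98.4] [125.9 149.3] 2.9
  bar [220 255  13  10  64] [431.2 114.7] [19.7 26.4] 8.9
  bar [236 254  11   5  35] [439.2  80.7] [22.1  8.9] 89.0
  bar [234 259  13   5  41] [427.9  82.9] [26.6  9. ] 89.9
```

```bash
cat >> h.py <<'E'
ST=dict(A=(.6012,-.1412,2.0),B=(.4767,.2696,-.7),C=(.6061,-.3104,5.5),D=(.4702,.1012,3.6))
def st(n,x,y=0):
    X,Y,a=ST[n]; a=np.radians(a); return X+(x*np.cos(a)-y*np.sin(a))/1000, Y+(x*np.sin(a)+y*np.cos(a))/1000
E
python3 - <<'E'
from h import *
print(move(*st('C',-50),.293+.06,5.5))
E
```

```text
([-188.4, -467.3, 51.5], np.float64(-82.0))
```

Call:
arm_command([
  [-0.024,-0.058,0.006,-10],
  [-0.047,-0.117,0.013,-20],
  [-0.071,-0.175,0.019,-31],
  [-0.094,-0.234,0.026,-41],
  [-0.118,-0.292,0.032,-51],
  [-0.141,-0.351,0.039,-62],
  [-0.165,-0.409,0.045,-72],
  [-0.188,-0.467,0.052,-82],
], fingers=0, force=30)

```text
t: 1.1
tcp_pos: [0.5527, -0.3179, 0.353]
tcp_rot: [-0.0, 0.999, 0.051, -0.0]
force: [-0.5, -0.5, -0.1]
grip_width: 0.155
```

Run:
```python
from h import *
s=get_state();print(s['tcp_pos'],s['tcp_rot'],s['grip_width'],s['t'],s['force'])
print(move(*st('C',-50),.293,5.5)); print(move(*st('C',46),.293,5.5))
c=save('wrist','w0.png')
```

```text
[ 0.55266357 -0.31786064  0.35303054] [-3.94402983e-05  9.98698789e-01  5.09971882e-02 -1.20128699e-04] 0.1548919262652776 1.1 [-0.49005597 -0.53963448 -0.09528453]
([3.9, -2.3, 60.0], np.float64(0.3))
([99.9, -1.7, 60.0], np.float64(0.3))
```

View pics/w0.png

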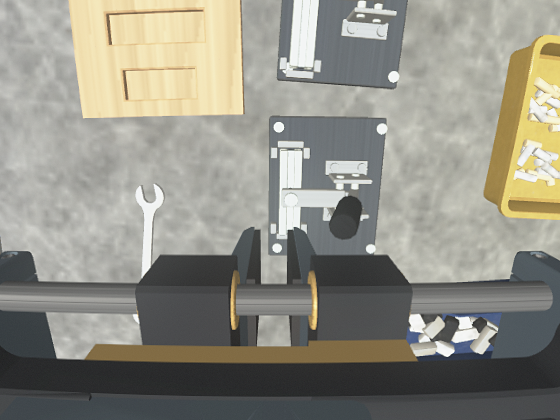

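Call:
arm_command([
  [0.004,-0.002,0.03,0],
  [0.004,-0.002,0.06,0],
  [0.01,-0.002,0.06,0],
  [0.025,-0.002,0.06,0],
  [0.045,-0.002,0.06,0],
  [0.065,-0.002,0.06,0],
  [0.085,-0.002,0.06,0],
  [0.1,-0.002,0.06,0],
])

```text
t: 2.15
tcp_pos: [0.6524, -0.3077, 0.2952]
tcp_rot: [0.001, 0.999, 0.048, 0.001]
force: [-0.6, -0.6, -0.1]
grip_width: 0.006
```

Call:
arm_command([
  [0,0,0,0],
  [0,0,0,0],
  [0,0,-0.03,0],
  [0,0,-0.06,0],
  [0,0,-0.06,0],
  [0,0,-0.06,0],
  [0,0,-0.06,0],
  [0,0,-0.06,0],
])

```text
t: 3.15
tcp_pos: [0.6504, -0.3077, 0.3526]
tcp_rot: [-0.0, 0.999, 0.048, -0.001]
force: [0.3, -1.1, 0.6]
grip_width: 0.004
```

Run:
```python
from h import *
s=get_state();print(s['tcp_pos'],s['t'],s['force'],s['grip_width'])
print(move(*st('A',-50),.353,2)); print(move(*st('A',46),.353,2))
c=save('side','s1.png')
cv2.imwrite('pics/s1.png',cv2.resize(c['img'][180:380,200:460,::-1],None,fx=2.5,fy=2.5))
```

```text
[ 0.65039687 -0.30768917  0.35262827] 3.15 [ 0.29891984 -1.13857904  0.6256092 ] 0.004103360984586876
([-82.9, -173.5, -0.2], np.float64(3.5))
([12.9, -167.6, -0.3], np.float64(3.5))
```

View pics/s1.png

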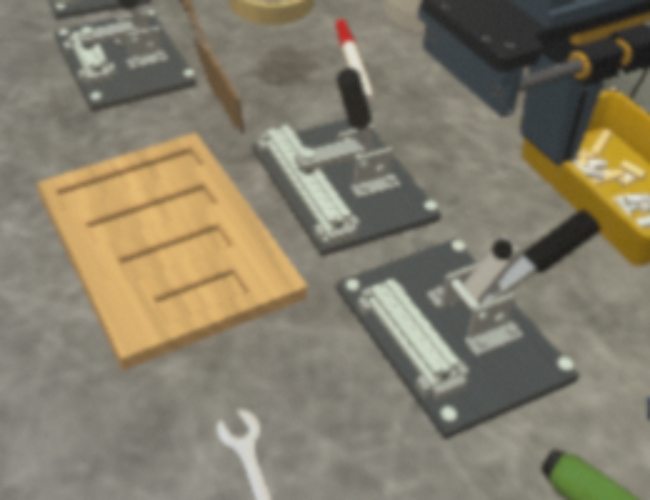

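Call:
arm_command([
  [-0.021,-0.043,0,1],
  [-0.042,-0.087,0,2],
  [-0.062,-0.13,0,3],
  [-0.083,-0.173,0,3.5],
  [-0.083,-0.173,0,3.5],
  [-0.083,-0.173,0.03,3.5],
  [-0.083,-0.173,0.06,3.5],
  [-0.083,-0.173,0.06,3.5],
])

```text
t: 4.2
tcp_pos: [0.551, -0.1437, 0.2917]
tcp_rot: [-0.001, 1.0, 0.017, -0.002]
force: [0.3, -0.6, -0.8]
grip_width: 0.008
```

Call:
arm_command([
  [0.01,0,0,0],
  [0.022,0,0,0],
  [0.035,0,0,0],
  [0.05,0,0,0],
  [0.065,0,0,0],
  [0.08,0,0,0],
  [0.096,0,0,0],
  [0.096,0,0,0],
])

```text
t: 5.2
tcp_pos: [0.6485, -0.14, 0.2936]
tcp_rot: [0.0, 1.0, 0.018, 0.001]
force: [-0.5, 0.3, -0.2]
grip_width: 0.007
```

Call:
arm_command([
  [0,0,0,0],
  [0,0,-0.03,0],
  [0,0,-0.06,0],
  [0,0,-0.06,0],
  [0,0,-0.06,0],
  [0,0,-0.06,0],
  [0,0,-0.06,0],
  [0,0,-0.06,0],
])

```text
t: 6.2
tcp_pos: [0.6472, -0.1401, 0.353]
tcp_rot: [-0.0, 1.0, 0.018, -0.0]
force: [-0.0, 0.1, 0.5]
grip_width: 0.005
```

Run:
```python
from h import *
s=get_state();print(s['tcp_pos'],s['t'],s['force'],s['grip_width'])
print(move(*st('D',-50),.353,3.6)); print(move(*st('D',46),.353,3.6))
```

```text
[ 0.64719761 -0.14013387  0.35296224] 6.2 [-0.01699762  0.0578244   0.5461293 ] 0.005059908049910894
([-218.4, -246.0, 0.2], np.float64(-1.6))
([-122.5, -248.7, 0.1], np.float64(-1.6))
```

Call:
arm_command([
  [-0.031,-0.035,0,-0.5],
  [-0.062,-0.07,0,-1],
  [-0.094,-0.105,0,-1.5],
  [-0.125,-0.14,0,-1.6],
  [-0.156,-0.176,0,-1.6],
  [-0.187,-0.211,0,-1.6],
  [-0.218,-0.246,0,-1.6],
  [-0.218,-0.246,0,-1.6],
])

```text
t: 7.2
tcp_pos: [0.4187, 0.0996, 0.3534]
tcp_rot: [-0.0, 0.999, 0.033, -0.001]
force: [0.7, -0.3, 0.3]
grip_width: 0.005
```

Call:
arm_command([
  [0,0,0.03,0],
  [0,0,0.06,0],
  [0.015,0,0.06,0],
  [0.03,0,0.06,0],
  [0.045,0,0.06,0],
  [0.06,0,0.06,0],
  [0.078,0,0.06,0],
  [0.096,0,0.06,0],
])

```text
t: 8.2
tcp_pos: [0.518, 0.1042, 0.2939]
tcp_rot: [-0.0, 1.0, 0.032, 0.001]
force: [0.4, 0.1, -0.5]
grip_width: 0.003
```

Call:
arm_command([
  [0,0,0,0],
  [0,0,0,0],
  [0,0,-0.03,0],
  [0,0,-0.06,0],
  [0,0,-0.06,0],
  [0,0,-0.06,0],
  [0,0,-0.06,0],
  [0,0,-0.06,0],
])

```text
t: 9.2
tcp_pos: [0.5164, 0.1041, 0.3528]
tcp_rot: [0.0, 1.0, 0.031, -0.001]
force: [-0.2, 0.6, 0.2]
grip_width: 0.0
```

Run:
```python
from h import *
s=get_state();print(s['tcp_pos'],s['t'],s['force'],s['grip_width'])
print(move(*st('B',-50),.353,-.7)); print(move(*st('B',46),.353,-.7))
```

```text
[0.51639333 0.10409228 0.3527692 ] 9.2 [-0.16899957  0.55072694  0.24514431] 0.00022145493066629075
([-79.1, -171.4, -0.1], np.float64(4.3))
([16.7, -164.2, -0.3], np.float64(4.3))
```

Call:
arm_command([
  [-0.02,-0.043,0,1],
  [-0.04,-0.087,0,2],
  [-0.06,-0.13,0,3],
  [-0.079,-0.171,0,4.3],
  [-0.079,-0.171,0,4.3],
  [-0.079,-0.171,0.03,4.3],
  [-0.079,-0.171,0.06,4.3],
  [-0.079,-0.171,0.06,4.3],
])

```text
t: 10.2
tcp_pos: [0.4267, 0.2691, 0.2918]
tcp_rot: [0.001, 1.0, -0.006, -0.002]
force: [0.3, 0.6, 0.0]
grip_width: 0.005
```

Call:
arm_command([
  [0.01,0,0,0],
  [0.022,0,0,0],
  [0.035,0,0,0],
  [0.05,0,0,0],
  [0.065,0,0,0],
  [0.08,0,0,0],
  [0.096,0,0,0],
  [0.096,0,0,0],
])

```text
t: 11.2
tcp_pos: [0.5242, 0.2686, 0.2933]
tcp_rot: [-0.0, 1.0, -0.006, 0.0]
force: [-0.1, -0.1, -1.2]
grip_width: 0.003
```

Call:
arm_command([
  [0,0,-0.03,0],
  [0,0,-0.06,0],
  [-0.02,0.05,-0.06,0],
  [-0.03,0.1,-0.06,0],
  [-0.04,0.15,-0.06,0],
  [-0.05,0.2,-0.06,0],
  [-0.05,0.25,-0.06,0],
  [-0.05,0.25,-0.06,0],
], fingers=0.5)

```text
t: 12.2
tcp_pos: [0.4695, 0.0168, 0.3535]
tcp_rot: [0.0, 1.0, -0.008, -0.0]
force: [-0.3, 0.6, 0.1]
grip_width: 0.499
```

Run:
```python
from h import *
s=get_state();print(s['tcp_pos'],s['t'],s['force'],s['grip_width'])
print(move(*st('A',-38),.36,2))
c=save('top','top2.png')
cv2.imwrite('pics/top2c.png',cv2.resize(c['img'][140:310,110:460,::-1],None,fx=2.2,fy=2.2,interpolation=cv2.INTER_CUBIC))
```

```text
[0.46946765 0.01684696 0.35352606] 12.2 [-0.33030341  0.60930358  0.06198047] 0.49911600505202314
([96.2, 157.9, -6.4], np.float64(-2.9))
```

View pics/top2c.png

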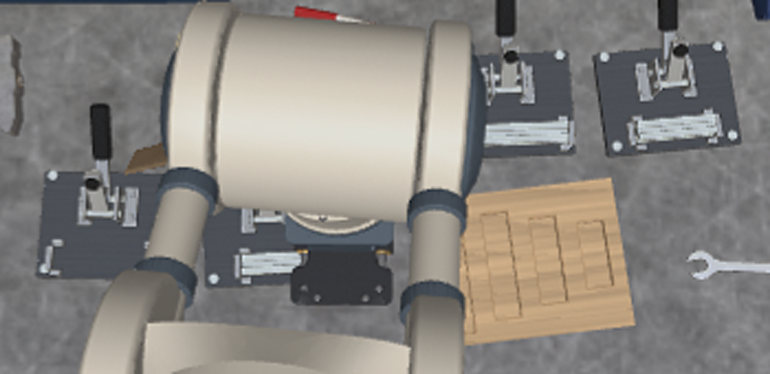

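Call:
arm_command([
  [0.016,0.026,0,-1],
  [0.032,0.053,0,-2],
  [0.048,0.079,0,-3],
  [0.064,0.105,0,-3],
  [0.08,0.131,0,-3],
  [0.096,0.158,0,-3],
  [0.096,0.158,0.03,-3],
  [0.096,0.158,0.054,-3],
], fingers=0.42)

```text
t: 13.25
tcp_pos: [0.5643, -0.1387, 0.2984]
tcp_rot: [-0.0, 1.0, 0.021, -0.0]
force: [-0.5, 0.3, 0.9]
grip_width: 0.417
```

```bash
cat >> h.py <<'E'
def bars(c,zlo=.025,zhi=.035):
    P=pts(c); h=cv2.cvtColor(c['img'],cv2.COLOR_RGB2HSV); z=P[...,2]
    for s,q,r in comps((z>zlo)&(z<zhi)&(h[...,2]>130)&(h[...,1]<60),P,60):
        print('bar',s,np.round(r[0],1),np.round(r[1],1),round(r[2],1),'z',np.round(np.median(q[:,2])*1000,1))
E
python3 - <<'E'
from h import *
s=get_state();print(s['tcp_pos'],s['t'],s['force'],s['grip_width'])
print(move(*st('A',-38),.211,2))
c=save('wrist','w3.png'); bars(c)
E
```

```text
[ 0.56426157 -0.13867788  0.29836674] 13.25 [-0.51922269  0.29474601  0.87688417] 0.41727290563044156
([-1.2, 3.8, 87.4], np.float64(0.4))
bar [549 133  11  40 254] [779.7 -80.3] [ 3.9 28.8] 0.5 z 28.4
bar [ 258  141   27  143 3396] [ 563.6 -141.1] [ 19.9 116.4] 1.6 z 29.0
bar [344 208  20  10 105] [ 626.5 -134.3] [ 6.  13.6] 83.8 z 29.5
```

View pics/w3.png

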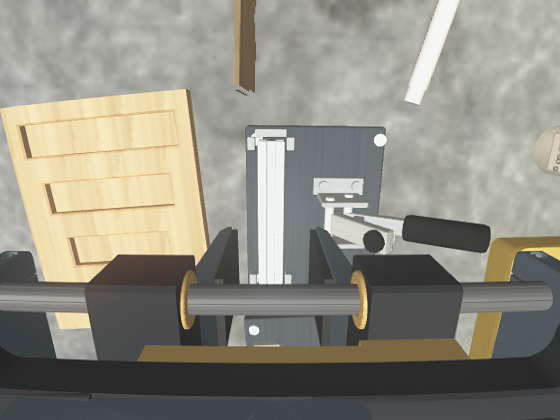

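Call:
arm_command([
  [0,0.003,0.02,0],
  [-0.001,0.003,0.045,0],
  [-0.001,0.003,0.07,0],
  [-0.001,0.003,0.087,0],
  [-0.001,0.003,0.087,0],
  [-0.001,0.003,0.087,0],
  [-0.001,0.003,0.087,0],
  [-0.001,0.003,0.087,0],
])

```text
t: 14.3
tcp_pos: [0.5633, -0.143, 0.213]
tcp_rot: [0.0, 1.0, 0.02, 0.0]
force: [-0.7, 0.1, 0.3]
grip_width: 0.42
```

Call:
arm_command([
  [0,0,0,0],
  [0,0,0,0],
  [0,0,0,0],
  [0,0,0,0],
  [0,0,0,0],
  [0,0,0,0],
  [0,0,0,0],
  [0,0,0,0],
], fingers=0, force=50)

```text
t: 15.3
tcp_pos: [0.5631, -0.1429, 0.2125]
tcp_rot: [0.0, 1.0, 0.02, -0.0]
force: [-1.9, 0.1, 4.6]
grip_width: 0.215
```

Call:
arm_command([
  [0,0,-0.01,0],
  [0,0,-0.03,0],
  [0,0,-0.06,0],
  [0,0,-0.09,0],
  [0,0,-0.12,0],
  [0,0,-0.12,0],
  [0,0,-0.12,0],
  [0,0,-0.12,0],
])

```text
t: 16.3
tcp_pos: [0.5628, -0.1428, 0.3313]
tcp_rot: [-0.0, 1.0, 0.02, -0.001]
force: [-0.5, 0.1, -2.4]
grip_width: 0.211
```

```bash
cat >> h.py <<'E'
def rack(c):
    P=pts(c); t=c['img']; z=P[...,2]; h=cv2.cvtColor(t,cv2.COLOR_RGB2HSV)
    m=((h[...,0]>8)&(h[...,0]<24)&(h[...,1]>50)&(h[...,2]>120)&(z<0.018)&(z>0.002)&(P[...,0]<.56)&(abs(P[...,1]+.156)<.2))
    o=comps(m,P,1000)
    for s,q,r in o: print('rack',s,np.round(r[0],1),np.round(r[1],1),round(r[2],1),np.round(np.percentile(q[:,2],[5,50,95])*1000,1))
def pk(rc,n,up=0):
    """world xy of pocket n for rack (x,y,yaw deg), mm"""
    a=np.radians(rc[2]); y=dict(A=72,B=24,C=-24,D=-72)[n]; return (rc[0]-y*np.sin(a))/1000,(rc[1]+y*np.cos(a))/1000
E
python3 - <<'E'
from h import *
s=get_state();print(s['tcp_pos'],s['t'],s['force'],s['grip_width'])
c=save('top','t4.png'); rack(c)
rc=(433.3,-156.3,6.5)
for az in (96.5,-83.5): print(move(*pk(rc,'A'),.33,az))
E
```

```text
[ 0.56284448 -0.1427934   0.33127261] 16.3 [-0.45610645  0.13062446 -2.35575969] 0.2114280137544342
([-135.3, -63.6, 1.6], np.float64(-94.2))
([-135.3, -63.6, 1.6], np.float64(85.8))
```

Call:
arm_command([
  [-0.017,-0.008,0,10],
  [-0.034,-0.016,0,20],
  [-0.051,-0.024,0,30],
  [-0.068,-0.032,0,40],
  [-0.085,-0.04,0,50.5],
  [-0.102,-0.048,0,61],
  [-0.119,-0.056,0,71.5],
  [-0.135,-0.064,0,82],
])

```text
t: 17.35
tcp_pos: [0.425, -0.0842, 0.3319]
tcp_rot: [0.0, 0.766, -0.643, -0.0]
force: [-0.1, 0.5, -1.4]
grip_width: 0.213
```

Run:
```python
from h import *
s=get_state();print(s['tcp_pos'],s['t'],s['force'],s['grip_width'])
c=save('wrist','w5.png'); rack(c)
d=save('top','t5.png'); rack(d); bars(c,.08,.16)
rc=(433.3,-156.3,6.5)
print(move(*pk(rc,'A'),.33,-83.5))
```

```text
[ 0.42501313 -0.08415755  0.33192156] 17.35 [-0.06459224  0.45554689 -1.4163514 ] 0.21335123890426286
rack [  242   113   232   170 24890] [ 433.  -156.3] [150.6 200.7] 6.5 [ 4.6 12.8 14.3]
bar [ 253  144   42  140 5418] [448.7 -80.1] [74.7 20.1] 9.9 z 148.3
bar [ 256  315   36   31 1112] [384.  -91.5] [23.8 20.1] 9.9 z 148.2
([1.1, -0.7, 1.9], np.float64(3.6))
```

View pics/w5.png

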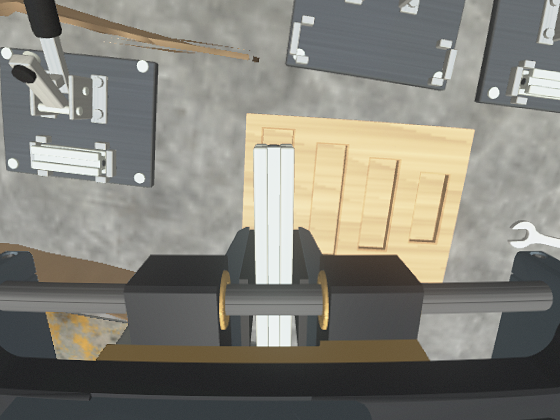

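Call:
arm_command([
  [0.001,0.001,0,3.6],
  [0.001,0.001,0.02,3.6],
  [0.001,0.001,0.04,3.6],
  [0.001,0.001,0.06,3.6],
  [0.001,0.001,0.08,3.6],
  [0.001,0.001,0.095,3.6],
  [0.001,0.001,0.1,3.6],
  [0.001,0.001,0.1,3.6],
])

```text
t: 18.45
tcp_pos: [0.4252, -0.0857, 0.2322]
tcp_rot: [0.0, 0.748, -0.664, -0.0]
force: [1.2, -0.5, -1.5]
grip_width: 0.214
```

Run:
```python
from h import *
s=get_state();print(s['tcp_pos'],s['t'],s['force'],s['grip_width'])
c=save('wrist','w6.png'); bars(c,.02,.08)
rc=(433.1,-156.3,6.5)
print(move(*pk(rc,'A'),.2095,-83.5))
```

```text
[ 0.42520958 -0.08571995  0.23222984] 18.45 [ 1.18031933 -0.50148122 -1.47635324] 0.21370402673863162
bar [ 253  144   42  140 5416] [449.2 -83. ] [74.6 19.9] 6.8 z 48.6
bar [  0 189  17  33 459] [433.7  74. ] [20.1 12. ] 1.6 z 28.3
bar [ 256  315   36   31 1111] [384.1 -90.8] [24. 20.] 6.4 z 48.5
([-1.0, 0.2, 23.1], np.float64(0.3))
```

View pics/w6.png

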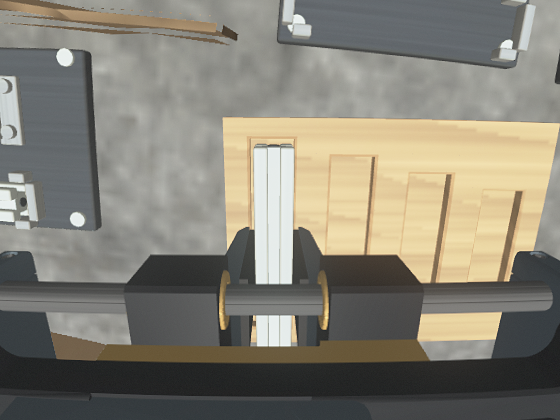

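Call:
arm_command([
  [-0.001,0.0016,0,0],
  [-0.001,0.0016,0.004,0],
  [-0.001,0.0016,0.008,0],
  [-0.001,0.0016,0.012,0],
  [-0.001,0.0016,0.016,0],
  [-0.001,0.0016,0.019,0],
  [-0.001,0.0016,0.022,0],
  [-0.001,0.0016,0.022,0],
])

```text
t: 19.5
tcp_pos: [0.4231, -0.0848, 0.2102]
tcp_rot: [0.0, 0.747, -0.665, -0.0]
force: [-0.7, -0.2, -1.9]
grip_width: 0.215
```

Run:
```python
from h import *
s=get_state();print(s['tcp_pos'],s['t'],s['force'],s['grip_width'])
c=save('wrist','w7.png'); bars(c,.015,.06)
```

```text
[ 0.42312485 -0.08476403  0.21018192] 19.5 [-0.71118916 -0.21327177 -1.93116562] 0.21493442217214792
bar [285   0  13   8  84] [549.8 -78.3] [5.5 3. ] 88.6 z 18.3
bar [525   0  35  51 530] [ 557.  -204.8] [12.9 26.9] 63.0 z 18.4
bar [296   6  23  17 325] [545.8 -86.3] [ 6.4 10.1] 1.3 z 18.4
bar [ 253  146   42  138 5374] [447.3 -82. ] [74.3 20. ] 6.6 z 26.5
bar [  0 189  15  42 433] [433.1  65.1] [10.2 25.2] 87.7 z 18.2
bar [ 256  315   36   31 1106] [381.9 -89.7] [24. 20.] 7.1 z 26.5
```

Call:
arm_command([
  [0,0,0.001,0],
  [0,0,0.001,0],
  [0,0,0.001,0],
  [0,0,0.001,0],
  [0,0,0.001,0],
  [0,0,0.001,0],
  [0,0,0.001,0],
  [0,0,0.001,0],
], fingers=0.42)

```text
t: 20.55
tcp_pos: [0.4232, -0.0848, 0.2094]
tcp_rot: [0.0, 0.747, -0.665, -0.0]
force: [-0.7, -0.0, -0.8]
grip_width: 0.418
```

Call:
arm_command([
  [0,0,-0.01,0],
  [0,0,-0.03,0],
  [0,0,-0.06,0],
  [0,0,-0.1,0],
  [0,0,-0.12,0],
  [0,0,-0.12,0],
  [0,0,-0.12,0],
  [0,0,-0.12,0],
])

```text
t: 21.55
tcp_pos: [0.4229, -0.0847, 0.3287]
tcp_rot: [0.0, 0.747, -0.665, -0.001]
force: [-0.1, -0.2, -0.0]
grip_width: 0.416
```

Run:
```python
from h import *
s=get_state();print(s['tcp_pos'],s['t'],s['force'],s['grip_width'])
c=save('wrist','w8.png'); bars(c,.015,.06); rack(c)
print(move(*st('C',-38),.33,5.5))
```

```text
[ 0.42294078 -0.08469821  0.32868433] 21.55 [-0.09705659 -0.17387755 -0.04867735] 0.4162823800669501
bar [541   7  10  12  84] [ 608.  -286.1] [8.4 9.1] 5.2 z 17.2
bar [281   9  23  41 368] [565.1 -79.7] [13.3 32.5] 70.8 z 18.4
bar [432  25  14  10 106] [ 580. -199.] [ 6.5 10.1] 3.2 z 18.3
bar [425  34  27  39 309] [ 560.5 -205.8] [13.6 32. ] 69.8 z 18.4
bar [ 509   41   51   46 1415] [ 568.4 -286.4] [36.2 47.5] 18.9 z 25.9
bar [  20   48   48   81 1561] [498.2 102.4] [58.  37.6] 2.8 z 42.8
bar [288  50  13  10 109] [546.  -86.7] [6.3 9.8] 1.6 z 18.3
bar [84 85 12 11 92] [500.7  79.1] [9.1 8.7] 49.7 z 17.4
bar [ 86 117  11  10  80] [475.   77.6] [8.6 8.1] 55.3 z 17.3
bar [ 262  131   25  135 3091] [424.7 -84.9] [120.3  20. ] 6.7 z 24.7
bar [  26  147   85   44 2215] [431.8  99.3] [35.7 76.9] 2.4 z 26.7
bar [ 91 150  11   8  76] [447.8  73.1] [10.5  6.3] 87.9 z 18.2
rack [  241   112   233   163 28822] [ 433.1 -156.4] [150.5 201.6] 6.8 [ 4.6 12.9 14.3]
([244.7, -117.5, -1.6], np.float64(-88.8))
```

Call:
arm_command([
  [0.031,-0.015,0,-10.5],
  [0.061,-0.029,0,-21],
  [0.092,-0.044,0,-31.5],
  [0.122,-0.059,0,-42],
  [0.153,-0.073,0,-52.5],
  [0.184,-0.088,0,-63],
  [0.214,-0.103,0,-73.5],
  [0.245,-0.118,0,-84],
])

```text
t: 22.6
tcp_pos: [0.5694, -0.3152, 0.3284]
tcp_rot: [-0.0, 1.0, 0.009, -0.001]
force: [-0.7, -0.0, 0.3]
grip_width: 0.421
```

Run:
```python
from h import *
s=get_state();print(s['tcp_pos'],s['t'],s['force'],s['grip_width'])
c=save('wrist','w9.png'); bars(c)
print(move(*st('C',-38),.2125,5.5))
```

```text
[ 0.56942407 -0.31521061  0.32839483] 22.6 [-0.7221024  -0.04855961  0.27549829] 0.42052161576738434
bar [ 257  155   30   92 1955] [ 568.9 -313.6] [20.  80.2] 5.1 z 29.0
bar [337 186  22   9  95] [ 632.2 -301.5] [ 6.3 16.3] 82.7 z 29.1
bar [468 320  16  12 103] [ 772.  -437.2] [16.6 13.6] 18.8 z 26.4
bar [462 333  18  14 153] [ 772.4 -452.2] [17.8 16.1] 2.8 z 26.5
bar [485 337  11  18  86] [ 794.3 -461. ] [19.6  5.4] 82.5 z 27.2
([-2.8, -4.6, 116.0], np.float64(-3.8))
```

View pics/w9.png

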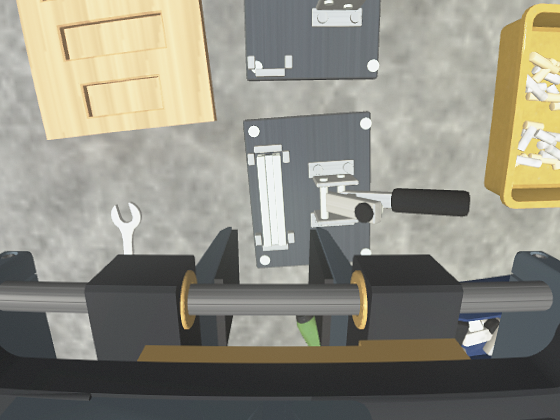

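Call:
arm_command([
  [-0.0005,-0.0016,0.02,-4],
  [-0.0005,-0.0016,0.05,-4],
  [-0.0005,-0.0016,0.08,-4],
  [-0.0005,-0.0016,0.1,-4],
  [-0.0005,-0.0016,0.116,-4],
  [-0.0005,-0.0016,0.116,-4],
  [-0.0005,-0.0016,0.116,-4],
  [-0.0005,-0.0016,0.116,-4],
])

```text
t: 23.65
tcp_pos: [0.5687, -0.3128, 0.2143]
tcp_rot: [0.0, 0.999, 0.041, 0.001]
force: [0.5, -0.2, 0.7]
grip_width: 0.421
```

Call:
arm_command([
  [0,0,0,0],
  [0,0,0,0],
  [0,0,0,0],
  [0,0,0,0],
  [0,0,0,0],
  [0,0,0,0],
  [0,0,0,0],
  [0,0,0,0],
], fingers=0, force=50)

```text
t: 24.65
tcp_pos: [0.5685, -0.3127, 0.2137]
tcp_rot: [0.0, 0.999, 0.041, 0.0]
force: [-1.9, 0.3, 5.5]
grip_width: 0.217
```

Call:
arm_command([
  [0,0,-0.01,0],
  [0,0,-0.03,0],
  [0,0,-0.06,0],
  [0,0,-0.09,0],
  [0,0,-0.12,0],
  [0,0,-0.12,0],
  [0,0,-0.12,0],
  [0,0,-0.12,0],
])

```text
t: 25.65
tcp_pos: [0.5682, -0.3125, 0.3321]
tcp_rot: [-0.001, 0.999, 0.041, -0.001]
force: [-0.9, -0.3, -2.5]
grip_width: 0.215
```

Run:
```python
from h import *
s=get_state();print(s['tcp_pos'],s['t'],s['force'],s['grip_width'])
c=save('top','t10.png'); rack(c)
print(move(*pk((433.1,-156.4,6.5),'C'),.33,-83.5))
```

```text
[ 0.5681807  -0.31250475  0.33211794] 25.65 [-0.93793082 -0.29154841 -2.48001467] 0.2154542041251247
([-121.1, -142.7, 2.6], np.float64(88.2))
```

Call:
arm_command([
  [-0.015,-0.018,0,10.5],
  [-0.03,-0.036,0,21],
  [-0.045,-0.054,0,31.5],
  [-0.06,-0.071,0,42],
  [-0.076,-0.089,0,52.5],
  [-0.091,-0.107,0,63],
  [-0.106,-0.125,0,73.5],
  [-0.121,-0.143,0,84],
])

```text
t: 26.7
tcp_pos: [0.4355, -0.1795, 0.333]
tcp_rot: [0.0, 0.768, -0.64, -0.0]
force: [0.1, 0.1, -2.6]
grip_width: 0.216
```

Run:
```python
from h import *
s=get_state();print(s['tcp_pos'],s['t'],s['force'],s['grip_width'])
c=save('wrist','w11.png'); rack(c); bars(c,.1,.16); bars(c,.022,.032)
print(move(*pk((433.1,-156.4,6.5),'C'),.2325,-83.5))
```

```text
[ 0.43550167 -0.17954806  0.33296094] 26.7 [ 0.14049496  0.13405978 -2.57004707] 0.2162815874487394
rack [  136   106   232   158 23807] [ 434.8 -155.6] [147.3 201.3] 6.7 [ 4.7 12.9 14.3]
bar [ 254  182   40  102 3762] [ 448.7 -177.2] [54.5 19.9] 10.0 z 148.0
bar [256 315  36  13 420] [ 401.  -186.1] [ 9.2 19.8] 9.5 z 148.1
bar [ 152  126   16  128 1120] [426.3 -79.7] [115.3  11. ] 6.9 z 25.0
bar [ 164  126   14  128 1040] [428.3 -89. ] [114.9  11.4] 6.2 z 25.0
([3.1, -2.2, 100.2], np.float64(3.2))
```

View pics/w11.png

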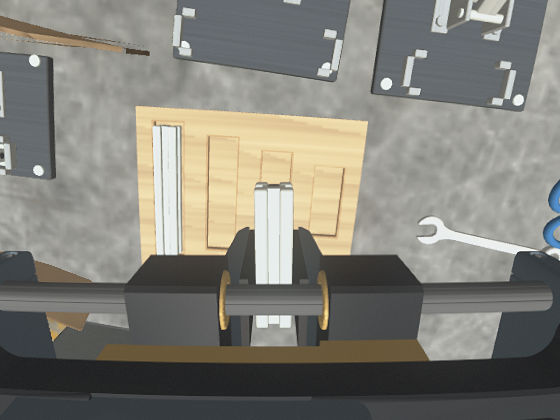

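Call:
arm_command([
  [0.001,0.0005,0,3],
  [0.001,0.0005,0.02,3],
  [0.001,0.0005,0.04,3],
  [0.001,0.0005,0.06,3],
  [0.001,0.0005,0.08,3],
  [0.001,0.0005,0.095,3],
  [0.001,0.0005,0.1,3],
  [0.001,0.0005,0.1,3],
])

```text
t: 27.75
tcp_pos: [0.4359, -0.1812, 0.2332]
tcp_rot: [0.0, 0.753, -0.658, -0.0]
force: [0.2, -0.7, -2.3]
grip_width: 0.213
```

Run:
```python
from h import *
s=get_state();print(s['tcp_pos'],s['tcp_rot'],s['t'],s['force'],s['grip_width'])
c=save('wrist','w12.png'); rack(c); bars(c,.035,.06); bars(c,.022,.032)
print(pk((433.1,-156.4,6.5),'C'),move(*pk((433.1,-156.4,6.5),'C'),.2325,-83.5))
```

```text
[ 0.43585797 -0.18122875  0.23322824] [ 5.83718403e-05  7.53128510e-01 -6.57873345e-01 -3.26293853e-04] 27.75 [ 0.24610756 -0.69294557 -2.29701993] 0.21252429892150196
rack [   62   114   344   169 36454] [ 453.8 -153.7] [109.  201.5] 6.7 [ 4.9 13.1 14.3]
bar [ 254  188   40   96 3639] [ 449.1 -179.5] [54.4 19.9] 7.5 z 48.4
bar [256 315  36  13 411] [ 401.3 -186. ] [ 9.6 19.7] 6.2 z 48.5
bar [  84  142   29  141 1639] [440.7 -76.8] [87.1  8.1] 6.6 z 25.2
bar [ 105  143   28  140 1718] [441.8 -87.7] [86.3 11.6] 6.2 z 25.1
bar [108 313  11  15 149] [371. -85.] [12.2  6.3] 1.7 z 24.9
(np.float64(0.43581687713042977), np.float64(-0.1802457245362381)) ([-1.0, 0.0, 1.1], np.float64(1.2))
```

Call:
arm_command([
  [-0.001,0.0005,0,1],
  [-0.001,0.0005,0.004,1],
  [-0.001,0.0005,0.008,1],
  [-0.001,0.0005,0.012,1],
  [-0.001,0.0005,0.016,1],
  [-0.001,0.0005,0.019,1],
  [-0.001,0.0005,0.0225,1],
  [-0.001,0.0005,0.0225,1],
])

```text
t: 28.8
tcp_pos: [0.4351, -0.1803, 0.2106]
tcp_rot: [0.0, 0.747, -0.665, -0.0]
force: [0.4, 0.1, -2.6]
grip_width: 0.213
```

Run:
```python
from h import *
s=get_state();print(s['tcp_pos'],s['t'],s['force'],s['grip_width'])
c=save('wrist','w13.png'); bars(c,.02,.06)
```

```text
[ 0.43514044 -0.18025846  0.21064217] 28.8 [ 0.43641476  0.1067678  -2.56590312] 0.213361580590274
bar [  61  149   34  134 1702] [447.3 -76.1] [73.2  7.9] 6.9 z 25.2
bar [  75  148   43  135 2964] [447.5 -85.8] [75.2 14.8] 7.3 z 24.5
bar [ 254  188   40   96 3633] [ 448.5 -178.7] [54.3 19.9] 6.4 z 25.8
bar [ 89 313  17  39 440] [378.8 -83.6] [27.  8.] 8.4 z 25.0
bar [103 313  25  31 582] [381.3 -93.2] [24.7 14. ] 7.0 z 24.4
bar [256 315  36  13 414] [ 400.3 -184.5] [ 9.7 19.7] 7.5 z 25.7
```

Top is 1 mm above its seat with no contact; release and lift.

Call:
arm_command([
  [0,0,0,0],
  [0,0,0,0],
  [0,0,0,0],
  [0,0,0,0],
  [0,0,0,0],
  [0,0,0,0],
  [0,0,0,0],
  [0,0,0,0],
], fingers=0.42)

```text
t: 29.85
tcp_pos: [0.4352, -0.1803, 0.2109]
tcp_rot: [0.0, 0.747, -0.665, -0.0]
force: [-0.9, -0.9, -0.8]
grip_width: 0.419
```

Call:
arm_command([
  [0,0,-0.01,0],
  [0,0,-0.03,0],
  [0,0,-0.06,0],
  [0,0,-0.1,0],
  [0,0,-0.12,0],
  [0,0,-0.12,0],
  [0,0,-0.12,0],
  [0,0,-0.12,0],
])

```text
t: 30.85
tcp_pos: [0.435, -0.1802, 0.3301]
tcp_rot: [0.0, 0.747, -0.665, -0.001]
force: [0.2, -0.2, -1.0]
grip_width: 0.42
```

Run:
```python
from h import *
s=get_state();print(s['tcp_pos'],s['t'],s['force'],s['grip_width'])
c=save('wrist','w14.png'); bars(c,.02,.03); rack(c)
print(move(*st('D',-38),.33,3.6))
```

```text
[ 0.43498384 -0.18018542  0.330149  ] 30.85 [ 0.15373058 -0.24261193 -0.98914728] 0.4204687511623517
bar [ 147  132   34  122 2807] [430.  -84.4] [110.2  21.1] 6.7 z 24.6
bar [ 263  156   23   90 2009] [ 436.  -180.3] [80.1 19.8] 6.9 z 24.8
rack [  129   113   235   162 25940] [ 433.2 -156. ] [150.3 201.2] 6.6 [ 4.8 13.  14.3]
([-277.4, -29.9, 0.4], np.float64(-86.9))
```

Call:
arm_command([
  [-0.035,-0.004,0,-10.5],
  [-0.069,-0.007,0,-21],
  [-0.104,-0.011,0,-31.5],
  [-0.139,-0.015,0,-42],
  [-0.173,-0.019,0,-52.5],
  [-0.208,-0.022,0,-63],
  [-0.243,-0.026,0,-73.5],
  [-0.277,-0.03,0,-84],
])

```text
t: 31.9
tcp_pos: [0.4325, 0.0995, 0.3304]
tcp_rot: [0.0, 1.0, 0.009, -0.0]
force: [0.1, -0.6, -0.6]
grip_width: 0.416
```

Run:
```python
from h import *
s=get_state();print(s['tcp_pos'],s['t'],s['force'],s['grip_width'])
c=save('wrist','w15.png'); bars(c)
print(move(*st('D',-38),.33,3.6))
```

```text
[0.43245836 0.09950307 0.33040804] 31.9 [ 0.1463814  -0.62291937 -0.58644796] 0.4164155743940472
bar [348   9  29   8 138] [496.7 250.1] [ 3.2 21.2] 89.2 z 29.4
bar [ 259  169   26   69 1427] [432.4  98.5] [20.  60.3] 2.8 z 29.0
bar [328 178  27   5  81] [489.7 121.2] [22.7  2.4] 2.6 z 29.0
bar [337 189  31   9 115] [499.9 109.4] [ 6.5 24.3] 85.5 z 29.2
([-0.2, 3.2, 0.4], np.float64(-1.9))
```

View pics/w15.png

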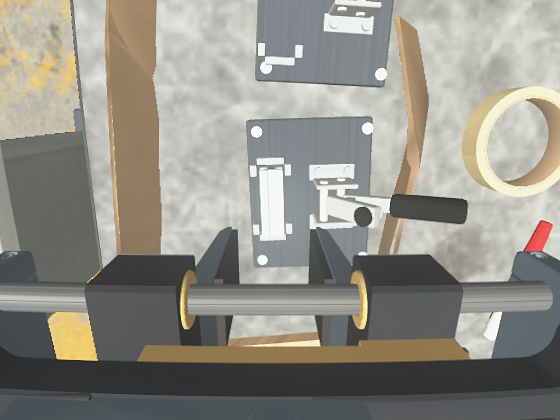

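Run:
```python
from h import *
P=pts(read_camera('wrist'))
for sl in (P[:250,105:160],P[20:250,385:430]): 
    q=sl.reshape(-1,3); q=q[np.isfinite(q).all(1)]; print(np.round(np.percentile(q,[1,50,99],axis=0),3).tolist())
```

```text
[[0.272, 0.051, -0.002], [0.313, 0.165, 0.017], [0.331, 0.262, 0.039]]
[[0.523, 0.054, -0.002], [0.544, 0.163, 0.003], [0.585, 0.256, 0.065]]
```

Both planks are low, so the body clears them. Grasp D: 1 mm in tool y, 116 mm down, turn -2.

Call:
arm_command([
  [0,0.001,0.02,-2],
  [0,0.001,0.05,-2],
  [0,0.001,0.08,-2],
  [0,0.001,0.1,-2],
  [0,0.001,0.117,-2],
  [0,0.001,0.117,-2],
  [0,0.001,0.117,-2],
  [0,0.001,0.117,-2],
])

```text
t: 33.0
tcp_pos: [0.4328, 0.0973, 0.2145]
tcp_rot: [-0.0, 1.0, 0.023, 0.001]
force: [-0.6, -0.2, -0.6]
grip_width: 0.419
```

Call:
arm_command([
  [0,0,0,0],
  [0,0,0,0],
  [0,0,0,0],
  [0,0,0,0],
  [0,0,0,0],
  [0,0,0,0],
  [0,0,0,0],
  [0,0,0,0],
], fingers=0, force=50)

```text
t: 34.0
tcp_pos: [0.4325, 0.0973, 0.2141]
tcp_rot: [0.0, 1.0, 0.024, -0.0]
force: [-1.6, -0.6, 6.9]
grip_width: 0.213
```

Call:
arm_command([
  [0,0,-0.01,0],
  [0,0,-0.03,0],
  [0,0,-0.06,0],
  [0,0,-0.09,0],
  [0,0,-0.12,0],
  [0,0,-0.12,0],
  [0,0,-0.12,0],
  [0,0,-0.12,0],
])

```text
t: 35.0
tcp_pos: [0.4324, 0.0973, 0.3332]
tcp_rot: [0.0, 1.0, 0.024, -0.001]
force: [0.3, -0.4, -2.3]
grip_width: 0.207
```

Run:
```python
from h import *
s=get_state();print(s['tcp_pos'],s['t'],s['force'],s['grip_width'])
c=save('top','t16.png'); rack(c)
print(move(*pk((433.1,-156.4,6.5),'D'),.33,-83.5))
```

```text
[0.43235691 0.0972981  0.33322584] 35.0 [ 0.33511138 -0.39149299 -2.25284025] 0.20707370787633406
rack [ 300  221   99   78 5093] [ 433.9 -156.5] [151.1 200.9] 6.6 [ 4.4 12.8 16.1]
([-6.5, 325.3, 3.2], np.float64(86.2))
```

Call:
arm_command([
  [-0.001,0.041,0,10.5],
  [-0.002,0.081,0,21],
  [-0.003,0.122,0,31.5],
  [-0.004,0.163,0,42],
  [-0.005,0.203,0,52.5],
  [-0.005,0.244,0,63],
  [-0.006,0.285,0,73.5],
  [-0.006,0.325,0,84],
])

```text
t: 36.05
tcp_pos: [0.4418, -0.229, 0.3332]
tcp_rot: [0.0, 0.757, -0.654, -0.001]
force: [0.0, 0.4, -1.2]
grip_width: 0.212
```

Run:
```python
from h import *
s=get_state();print(s['tcp_pos'],s['t'],s['force'],s['grip_width'])
c=save('wrist','w17.png'); rack(c); bars(c,.1,.16); bars(c,.022,.032)
print(pk((433.1,-156.4,6.5),'D'),move(*pk((433.1,-156.4,6.5),'D'),.333,-83.5))
```

```text
[ 0.44178319 -0.22898208  0.33322888] 36.05 [ 0.04508298  0.35455154 -1.23873372] 0.2124398786764931
rack [   77   111   231   159 22427] [ 433.1 -155.7] [150.5 201.1] 6.6 [ 4.8 13.  14.3]
bar [ 254  196   40   88 3148] [ 450.9 -227.6] [46.7 20. ] 8.4 z 147.8
bar [  93  129   36  132 2204] [425.  -85.1] [120.3  21.3] 6.9 z 25.0
bar [206 156  14  88 731] [ 435.4 -175.7] [79.5 10.7] 6.6 z 25.1
bar [219 156  11  88 722] [ 436.9 -186.3] [79.3  8.9] 7.5 z 25.2
(np.float64(0.4412506313912893), np.float64(-0.22793717360871432)) ([-5.1, 0.6, 0.4], np.float64(1.2))
```

View pics/w17.png

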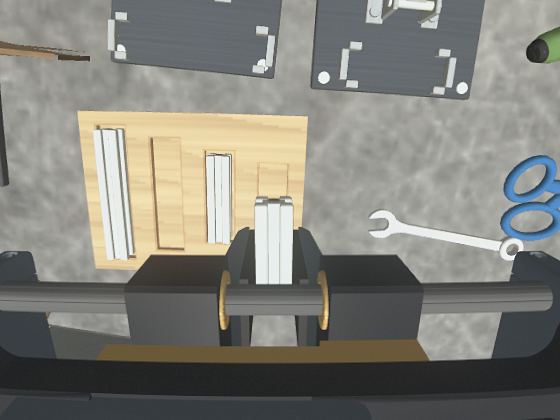

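Call:
arm_command([
  [0,0.002,0,1.5],
  [0,0.002,0,1.5],
  [0,0.002,0.03,1.5],
  [0,0.002,0.06,1.5],
  [0,0.002,0.08,1.5],
  [0,0.002,0.095,1.5],
  [0,0.002,0.1,1.5],
  [0,0.002,0.1,1.5],
])

```text
t: 37.1
tcp_pos: [0.4401, -0.2274, 0.234]
tcp_rot: [0.0, 0.751, -0.661, -0.0]
force: [-0.0, 0.1, -0.4]
grip_width: 0.214
```

Run:
```python
from h import *
s=get_state();print(s['tcp_pos'],s['t'],s['force'],s['grip_width'])
c=save('wrist','w18.png'); rack(c); bars(c,.04,.06); bars(c,.022,.032)
print(pk((433.1,-156.3,6.5),'D'),move(*pk((433.1,-156.3,6.5),'D'),.333,-83.5))
```

```text
[ 0.44011455 -0.22741479  0.23397525] 37.1 [-0.03504193  0.07610371 -0.38238002] 0.21428125731102335
rack [    0   114   325   169 33940] [ 451.1 -153.3] [113.3 201.6] 6.5 [ 5.  13.1 14.3]
rack [  49  313   81   23 1340] [ 360.4 -106.6] [19.7 58.7] 6.0 [12.1 13.1 14. ]
rack [ 251  315   46   24 1040] [ 376.4 -235.6] [20.3 31.3] 8.2 [12.2 13.2 14.1]
bar [ 254  202   40   82 3040] [ 449.3 -226.3] [46.6 19.9] 7.1 z 48.6
bar [   7  142   39  140 1453] [440.  -76.8] [87.6  8.8] 6.6 z 25.1
bar [  27  142   39  140 1843] [441.4 -88.5] [87.8 11.4] 6.6 z 25.0
bar [174 177  18  77 964] [ 451.5 -172.9] [47.3  8.6] 6.7 z 25.1
bar [195 177  17  78 958] [ 452.8 -184.2] [47.1  8.9] 6.5 z 25.2
bar [ 46 312   8  12  63] [370.3 -86.8] [9.3 3.5] 3.2 z 24.8
bar [ 58 312  14  13 142] [371.6 -96.6] [10.   9.6] 5.7 z 25.0
(np.float64(0.4412506313912893), np.float64(-0.2278371736087143)) ([0.4, -1.0, -98.7], np.float64(0.8))
```

Call:
arm_command([
  [0.0005,0.0015,0,0.5],
  [0.0005,0.0015,0.004,0.5],
  [0.0005,0.0015,0.008,0.5],
  [0.0005,0.0015,0.012,0.5],
  [0.0005,0.0015,0.016,0.5],
  [0.0005,0.0015,0.019,0.5],
  [0.0005,0.0015,0.0225,0.5],
  [0.0005,0.0015,0.0225,0.5],
])

```text
t: 38.15
tcp_pos: [0.4386, -0.2285, 0.2112]
tcp_rot: [0.0, 0.747, -0.665, -0.0]
force: [-0.8, -0.4, -1.1]
grip_width: 0.213
```

Run:
```python
from h import *
s=get_state();print(s['tcp_pos'],s['t'],s['force'],s['grip_width'])
c=save('wrist','w19.png'); bars(c,.02,.06)
```

```text
[ 0.43857476 -0.22854559  0.2111562 ] 38.15 [-0.75263576 -0.41770603 -1.11123645] 0.21296441042412997
bar [   0  146   33  109 1673] [455. -85.] [59.8 15.1] 5.6 z 24.9
bar [ 159  182   44   73 2697] [ 456.1 -178.1] [39.8 20.2] 6.8 z 24.8
bar [ 254  203   40   81 3026] [ 448.  -227.5] [46.5 19.9] 6.6 z 25.8
bar [  0 219   7  34 133] [435.6 -79.2] [18.8  3.9] 3.5 z 24.9
```

Call:
arm_command([
  [0,0,0,0],
  [0,0,0,0],
  [0,0,0,0],
  [0,0,0,0],
  [0,0,0,0],
  [0,0,0,0],
  [0,0,0,0],
  [0,0,0,0],
], fingers=0.42)

```text
t: 39.2
tcp_pos: [0.4386, -0.2286, 0.2114]
tcp_rot: [0.0, 0.747, -0.665, 0.0]
force: [0.5, -0.0, 0.8]
grip_width: 0.42
```

Call:
arm_command([
  [0,0,-0.01,0],
  [0,0,-0.03,0],
  [0,0,-0.06,0],
  [0,0,-0.1,0],
  [0,0,-0.14,0],
  [0,0,-0.18,0],
  [0,0,-0.2,0],
  [0,0,-0.2,0],
])

```text
t: 40.2
tcp_pos: [0.4386, -0.2286, 0.4132]
tcp_rot: [-0.0, 0.747, -0.665, 0.002]
force: [0.4, -0.1, -0.9]
grip_width: 0.419
```

Run:
```python
from h import *
s=get_state();print(s['tcp_pos'],s['t'],s['force'],s['grip_width'])
c=save('wrist','w20.png'); bars(c,.02,.03); rack(c)
print(move(.2,-.55,.42,-83.5))
```

```text
[ 0.43861931 -0.22856255  0.41323606] 40.2 [ 0.42431786 -0.07341727 -0.87391735] 0.41937992365802174
bar [ 129  128   29  106 1954] [424.9 -84.7] [119.2  21.5] 7.1 z 24.6
bar [ 219  146   21   71 1280] [ 436.4 -180.4] [79.1 20.4] 6.7 z 24.7
bar [264 155  18  54 936] [ 441.6 -228.2] [59.6 19.2] 6.6 z 24.7
rack [  116   112   183   131 17401] [ 432.9 -155.8] [151.4 200.8] 6.4 [ 5.  13.  14.5]
([291.5, 274.4, -8.0], np.float64(0.2))
```

Call:
arm_command([
  [0.036,0.034,0,0],
  [0.073,0.068,0,0],
  [0.109,0.103,0,0],
  [0.145,0.137,0,0],
  [0.182,0.171,0,0],
  [0.218,0.205,0,0],
  [0.255,0.239,0,0],
  [0.29,0.273,0,0],
])

```text
t: 41.25
tcp_pos: [0.2001, -0.5495, 0.4101]
tcp_rot: [-0.001, 0.747, -0.665, -0.001]
force: [0.8, -0.3, 0.6]
grip_width: 0.421
```

Run:
```python
from h import *
s=get_state();print(s['tcp_pos'],s['t'])
c=save('top','t21.png'); bars(c,.02,.03); rack(c)
cv2.imwrite('pics/t21c.png',cv2.resize(c['img'][140:310,110:460,::-1],None,fx=2.2,fy=2.2,interpolation=cv2.INTER_CUBIC))
```

```text
[ 0.20007228 -0.54948842  0.41013251] 41.25
bar [458  96  23  22 174] [ 781.4 -447. ] [34.1 67.1] 60.8 z 26.5
bar [479 112   9  21  84] [ 747.5 -475.8] [51.7 13.7] 4.0 z 24.7
bar [464 121  11  17  92] [ 731.  -443.3] [22.9 40.5] 78.2 z 26.1
bar [103 156  14  44 404] [619.6 384.5] [102.3  32.9] 8.6 z 25.4
bar [ 55 178  47  10 114] [609.2 456.8] [  8.1 105.9] 9.0 z 22.4
bar [  0 185  54  12 166] [590.7 573.5] [ 12.2 121.9] 6.6 z 22.7
bar [309 235  16  56 464] [424.8 -85.1] [119.4  20.1] 6.6 z 24.7
bar [353 239  15  37 308] [ 436.2 -180.3] [78.5 20.1] 6.8 z 24.7
bar [375 241  14  28 235] [ 441.3 -228.5] [58.5 20.2] 6.8 z 24.7
rack [ 300  221   99   78 4830] [ 433.9 -156.3] [150.9 200.4] 6.5 [ 4.7 13.  16.2]
```

View pics/t21c.png

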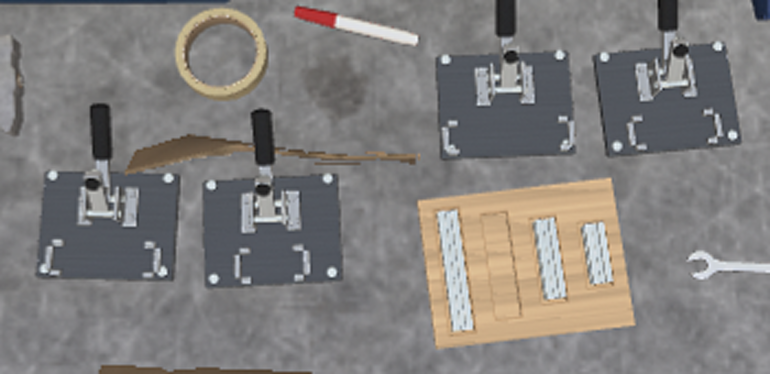

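All four clamps are open. The three bars are seated in their own pockets, pocket b is empty and the rack is flat. Handing in.

```bash
python3 -c "
from rig import finish_job; print(finish_job())"
```

```text
the job is handed in; nothing more can be done
None
```

The job is done and handed in at about 41 s of the 210 s allowed; the hand-in gave no verdict.

- **Clamps:** I pushed all four handles past centre with the closed fingers. In the last top picture all four handles lie back and all four arms stand open, including at station b, which had no bar.
- **Bars:** bar_a, bar_c and bar_d were there and bar_b was missing. I placed a, then c, then d.
- **Last checks:** Each bar lies within about 1 mm of the centre of its own pocket. All three tops read 24.7 mm high. Seated tops should be 26 mm, and the cameras had read about 1 mm low on the clamped bars. Pocket b is empty. The rack lies flat and has not moved (centre about 433, -156 mm, turned 6.5°), and the robot stands clear.
- **Upsets:** I saw no rack knock and no slip of the grip, and no check failed. One arm-position reading after a fast swing was about 4 mm off because the arm was still settling. I let it settle and measured again before lowering that bar.

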